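# Key the isolator handle home

## Robot

A 6-joint arm with a two-finger parallel gripper is mounted at the origin on the work surface. World frame = base frame: x ahead of the robot, y to its left, z up, the work surface at z = 0. Lengths are in mm, angles in rad, forces in N, time in s.
With the tool pointing down it reaches from about 325 to 850 mm from the base axis. Payload 4.4 kg.
Tool frame: the origin (TCP) lies midway between the tips of the shut fingers; the grasp point (between the pads) lies 19 mm behind it; z points along the fingers, x is the direction in which the jaws open and shut, and the axes are right-handed (so a half turn about z gives the same grasp; the last joint's range is limited). The gripper opens to 94 mm and grips with 3 to 60 N. Pads are 16 mm wide; open, the fingers measure 119 mm over their backs; the gripper's body (75 mm by 177 mm) begins 78 mm behind the grasp point.
Start: joints at [-0.15, 0.207, 1.542, -0, 1.393, -0.15], TCP at [575.002, -0.012, 205.447] pointing down, gripper open.
Joint ranges: [-2.73, 2.73], [-0.86, 2.22], [0.23, 2.46], [-1.11, 4.25], [0.08, 2.63], [-2.82, 2.82]. Speed limits (rad/s): [2.79, 2.79, 3.14, 3.14, 3.14, 3.14].

## Interface

Orientations are given as a unit quaternion [w, x, y, z].
In Python, from workcell import * gives the robot as it stands.
- The arm moves only by the tool apply_moves, never from a script. Its arguments are lists of equal length, an entry for each row: "travel": the shift along the world's x, y, z in cm, a list of three; "twist": the turn, a rotation vector about the world's x, y, z in rad, a list of three. In form: {"travel": [[x, y, z], ...], "twist": [[ax, ay, az], ...]}. A call has 1 to 20 rows; each row shifts and turns the commanded pose from where the row before left it; what a row does not reach is not made up. A row lasts 1/10 s, in which the tool goes at most 50 mm and 8.59 degrees, less where a joint would pass 70% of its speed; a pose out of reach is approached as far as the arm can. A call is refused whole if a number of a shift passes 5 or a number of a turn 0.15, either way. A call with a gripper value outside its range is refused whole. "grip" is the opening, from -1 (shut) to 1 (fully open), set as the call begins (left out, the last holds). The fingers move at their own pace and stop on an object; "force" is the grip in N (left out, the last holds). Time passes only in rows, so rows that do not move let the fingers close. It gives the time, the measured TCP pose, the force and the opening at its end, in the units of the state.
- get_state(): the state, without advancing time (a new reading comes with each control period).
- snapshot(name): name is "scene" or "side" or "wrist"; returns a dict with "img" (384x512x3 uint8, red, green, blue), "mtx" (3x3 intrinsics, pixels), "extrinsics" (4x4, takes a point from camera to world coordinates); the wrist camera has in their place "hand_eye" (4x4, takes a point from camera to tool coordinates, whose origin is the TCP and whose axes are the tool frame's). Camera axes: x right, y down, z forward; pixel columns grow to the right and rows downward; lengths in mm; the calibration is good to about 2 mm. A picture is of the moment at which its call begins: read the wrist's pose just before it. There is no depth.
- sign_off(): hands the job in, once; it reports no verdict.
The state is a dict: "clock": time; "joint_positions": joint angles; "joint_vel": joint speeds; "joint_torque": joint torques, N m; "ee_pos": TCP position; "orientation": TCP orientation; "ft_force": force on the tool from outside, world axes, zero at the start; "ft_torque": the same for the moment, N m; "opening": finger opening in mm.
Only numpy, scipy, OpenCV 4.12 (cv2) and the standard library are available. Lean on these libraries where they do the work, as an engineer would, in place of code of your own. Each camera call takes 0.05 s, during which the arm holds its last target. There are 200 camera calls.

## Task

On the bench lie two isolator boxes with black rotary handles. The handle on the oblong box was put on crooked and stands proud: without lifting it off its collar, turn it until the hidden lugs under it drop into their slots, so that it sits fully home like the other one, and let go. Leave the handle on the square box in its seat.

Things in the scene. Friction and masses are not known exactly. Their poses are not given: they have to be found in the camera images.
- handle: Rotary handle to turn, crooked on the oblong box. Origin: on its axis, underside of the lugs; z up. Metal flange 62 mm dia., z 10 to 20 mm; black grip bar on it 56 mm (x) by 16 (y), z 20 to 54. 0.12 kg, loose; half-turn symmetric. Starts 40 to 75 deg counter-clockwise (from above) of home, riding on a flat ledge; within about 10 deg of home it can sink 10 mm, by its own weight if let go.
- isolator: Oblong grey box, fixed: 160 mm (x) by 110 (y) by 80 high, two black glands on its +x end. Origin: centre of underside. Mid-top a round collar, 81 mm outside, 65 inside, rim at z 107; handle in it with 1.5 mm play. Hidden slots: handle is home when its bar lies along this box's x (long side), 13 deg play. Handle origin at z 92 mm while proud (flange 5 mm above rim), 82 when home (5 below).
- home_handle: Identical handle on the square box, already fully home, flange 5 mm below the collar's rim, its bar along that box's x; loose in its seat. Not to be lifted out. Same size, origin and axes as the other handle.
- square_isolator: The square grey isolator box, fixed to the bench: 110 by 110 by 80 mm, one black cable gland on its +x side, same collar and seat in the middle of its top. Origin: centre of its underside, z up.

How it is judged (in metres and radians):
At the end, for the whole second after the job is handed in: The handle on the oblong box is down in its seat (origin less than 86 mm above the box's origin, within 10 mm of its axis), its bar along the box's long side within 20 degrees, upright within 7 degrees, at rest; the other handle is still down in its own seat (below 87 mm, within 10 mm) (z of handle in the frame of isolator below 0.086 m and horizontal distance between handle and isolator below 0.01 m and angle between the x axis of handle and the x axis of isolator, either way round below 0.35 rad and angle between handle's own z axis and vertical below 0.12 rad and linear speed of handle below 0.02 m/s and z of home_handle in the frame of square_isolator below 0.087 m and horizontal distance between home_handle and square_isolator below 0.01 m); the robot touches nothing.
It fails at once if the crooked handle is lifted off its collar (origin more than 110 mm above the box's origin, i.e. 18 mm above where it started) (z of handle in the frame of isolator above 0.11 m).
It fails at once if the handle on the square box is lifted out of its seat (more than 8 mm up) (z of home_handle in the frame of square_isolator above 0.09 m).
It also fails if it takes over 32 s, if anything falls off the work surface, if the arm or the gripper's body presses on something with over 40 N, if the wrist force passes 120 N, or if a joint passes its speed limit or range.

## Working session

There is one attempt and no reset: what is moved stays moved. The work goes in short steps, Python scripts to look and compute and a tool call to move; the robot and the scene stay as the last step left them, time stands still between calls to the robot, and variables do not carry over. Pictures are saved under pics/ and viewed, about 8 in all and at most 12, crops included, and the job is handed in when it is done.

Besides the shell and the picture viewer there is one more tool, called after "Emit:" as name(argument=value, ...), one argument or row to a line, values as JSON. apply_moves: Moves the arm, as the interface text tells. Its arguments: {"type":"object","properties":{"travel":{"type":"array","items":{"type":"array","items":{"type":"number"}}},"twist":{"type":"array","items":{"type":"array","items":{"type":"number"}}},"grip":{"type":"number"},"force":{"type":"number"}},"required":["travel","twist"]}

```bash
mkdir -p pics; python3 - <<'E'
from workcell import *
import cv2, pickle
s=get_state(); print(s['clock'],s['ee_pos'],s['orientation'])
d={}
for n in ("scene","wrist"):
    d[n]=snapshot(n); cv2.imwrite(f"pics/{n}0.png",d[n]["img"][:,:,::-1])
d['state']=s; pickle.dump(d,open("d0.pkl","wb"))
print(d['scene']['extrinsics'],d['wrist']['hand_eye'],d['wrist']['mtx'])
E
```

```text
0.0 [5.74222885e+02 1.04738745e-01 2.04324266e+02] [-1.67661778e-04  9.99999392e-01 -3.38064981e-06 -1.09022931e-03]
[[-6.64446457e-01  4.07413116e-01 -6.26518522e-01  1.07206599e+03]
 [ 7.47270501e-01  3.51105825e-01 -5.64191012e-01  4.76707906e+02]
 [-9.88451558e-03 -8.43053529e-01 -5.37738825e-01  5.40050237e+02]
 [ 0.00000000e+00  0.00000000e+00  0.00000000e+00  1.00000000e+00]] [[ 9.99999772e-01  2.23496816e-05  6.74738317e-04  1.16425719e-01]
 [-1.96230687e-04  9.65922849e-01  2.58830083e-01 -7.45304901e+01]
 [-6.45960387e-04 -2.58830156e-01  9.65922633e-01 -1.80040160e+02]
 [ 0.00000000e+00  0.00000000e+00  0.00000000e+00  1.00000000e+00]] [[273.04333107   0.         254.72635498]
 [  0.         273.04333107 187.0220998 ]
 [  0.           0.           1.        ]]
```

View pics/scene0.png

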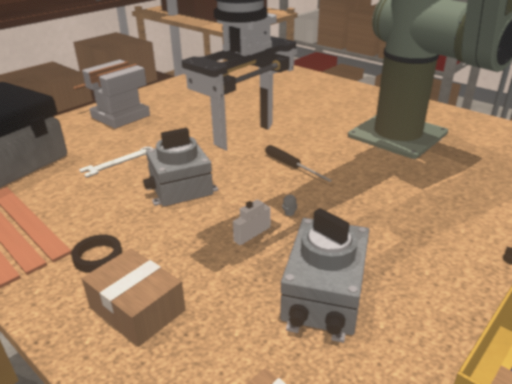

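View pics/wrist0.png

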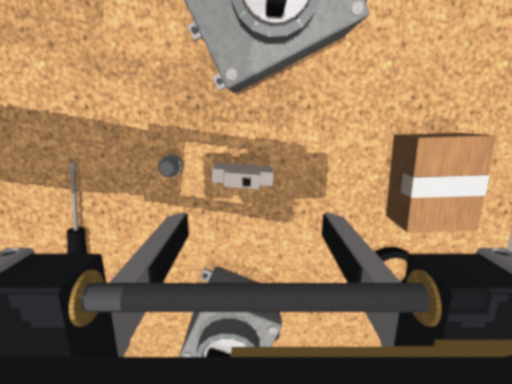

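The scene view shows the oblong box at about (325,275), with its collar near (331,243), its bar at (331,226) and its glands at (298,318) and (336,322). The square box is at (180,170). I'll enlarge the oblong box and work out a rough position.

```bash
cat > h.py <<'E'
import numpy as np, cv2
from scipy.spatial.transform import Rotation as R
def ext(s,v):
    if 'extrinsics' in v: return v['extrinsics']
    q=np.array(s['orientation']); T=np.eye(4); T[:3,:3]=R.from_quat(q[[1,2,3,0]]).as_matrix(); T[:3,3]=s['ee_pos']
    return T@v['hand_eye']
def ray(E,K,uv,z):
    d=E[:3,:3]@np.linalg.inv(K)@np.array([uv[0],uv[1],1.]); o=E[:3,3]
    return o+d*(z-o[2])/d[2]
E
python3 - <<'E'
import pickle,cv2
from h import *
d=pickle.load(open('d0.pkl','rb')); v=d['scene']
for uv,z in [((331,243),107),((180,153),107)]: print(ray(v['extrinsics'],v['mtx'],uv,z).round())
c=v['img'][195:345,265:385,::-1]; cv2.imwrite('pics/c1.png',cv2.resize(c,None,fx=4,fy=4,interpolation=cv2.INTER_CUBIC))
E
```

```text
[602. 195. 107.]
[ 563. -186.  107.]
```

View pics/c1.png

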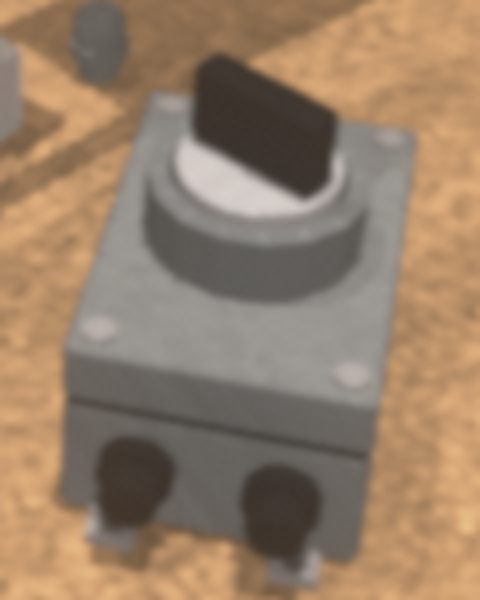

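```bash
python3 - <<'E'
import pickle
from h import *
d=pickle.load(open('d0.pkl','rb')); v=d['scene']
f=lambda x,y,z: ray(v['extrinsics'],v['mtx'],(265+x/4-.4,195+y/4-.4),z)
P=np.array([f(*p,80) for p in [(152,93),(415,130),(378,408),(65,352)]]);print(P.round(),P.mean(0).round(1))
for i in range(4):
    e=P[(i+1)%4]-P[i]; print(np.linalg.norm(e).round(),np.degrees(np.arctan2(e[1],e[0])).round(1))
a,b=f(212,58,146),f(335,116,146); e=b-a; print(a,b,np.linalg.norm(e),np.degrees(np.arctan2(e[1],e[0])))
E
```

```text
[[549. 104.  80.]
 [500. 199.  80.]
 [643. 270.  80.]
 [691. 174.  80.]] [595.6 186.8  80. ]
107.0 117.1
159.0 26.2
107.0 -63.4
158.0 -153.8
[592.08497145 160.86013129 146.        ] [593.10928149 213.89911388 146.        ] 53.04887261260074 88.89361853636584
```

The estimate holds together. The corners give a 159x107 box centred at about (596,187) with its x axis at 26.4 deg. The bar is 53 mm long at 89 deg, so about 62 deg counter-clockwise of home. Next I'll hover over it and refine with the wrist camera.

Emit:
apply_moves(
  travel=[
    [0.25, 2.3, 0],
    [0.25, 2.3, 0],
    [0.25, 2.3, 0],
    [0.25, 2.3, 0],
    [0.25, 2.3, 0],
    [0.25, 2.3, 0],
    [0.25, 2.3, 0],
    [0.25, 2.6, 0],
    [0, 0, 0],
    [0, 0, 0],
    [0, 0, 0],
  ],
  twist=[
    [0, 0, 0],
    [0, 0, 0],
    [0, 0, 0],
    [0, 0, 0],
    [0, 0, 0],
    [0, 0, 0],
    [0, 0, 0],
    [0, 0, 0],
    [0, 0, 0],
    [0, 0, 0],
    [0, 0, 0],
  ],
  grip=1,
)

```text
clock: 1.2
ee_pos: [594.7, 186.0, 205.0]
orientation: [0.0, 1.0, -0.0, -0.0]
ft_force: [0.6, -0.1, -0.1]
opening: 94.0
```

```bash
python3 - <<'E'
from workcell import *
import pickle
from h import *
s=get_state(); v=snapshot('wrist'); pickle.dump((s,v),open('d1.pkl','wb'))
print(s['clock'],s['ee_pos'],s['orientation'],s['ft_force'])
E_=ext(s,v); p=np.linalg.inv(E_)@np.array([593,187,146,1]); print((v['mtx']@p[:3]/p[2])[:2])
cv2.imwrite('pics/w1.png',cv2.resize(v['img'][80:330,120:390,::-1],None,fx=2.4,fy=2.4,interpolation=cv2.INTER_CUBIC))
E
```

```text
1.2 [594.74850393 186.04692056 205.00723717] [ 3.49410028e-04  9.99999775e-01 -3.50462188e-04 -4.53528528e-04] [ 0.56325167 -0.12998894 -0.13639654]
[252.56067814 197.02708663]
```

View pics/w1.png

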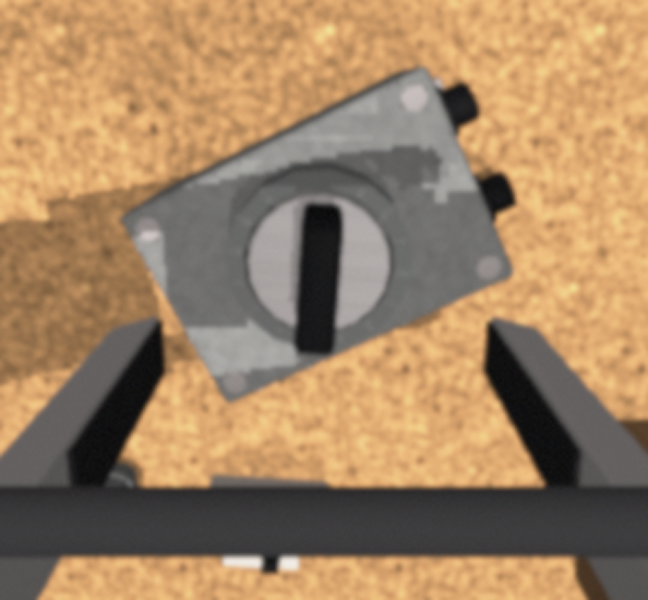

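The wrist view shows the flange ellipse centred near (319,263) in the crop and the bar top running from (322,206) to (315,352). The box corners are at (125,215), (420,68), (510,270) and (232,400).

```bash
python3 - <<'E'
import pickle
from h import *
s,v=pickle.load(open('d1.pkl','rb')); E=ext(s,v)
f=lambda x,y,z: ray(E,v['mtx'],(120+x/2.4-.3,80+y/2.4-.3),z)
P=np.array([f(*p,80) for p in [(125,215),(420,68),(510,270),(232,400)]]);print(P.mean(0).round(1))
for i in range(4):
    e=P[(i+1)%4]-P[i]; print(np.linalg.norm(e).round(),np.degrees(np.arctan2(e[1],e[0])).round(1))
print('flange',f(247,262,112),f(391,262,112))
a,b=f(322,207,146),f(315,352,146); e=a-b; print((a+b)/2,np.linalg.norm(e),np.degrees(np.arctan2(e[1],e[0])))
E
```

```text
[592.8 185.5  80. ]
153.0 26.0
105.0 -63.4
154.0 -153.2
107.0 116.1
flange [561.66842176 185.37950603 112.        ] [623.89885824 185.35251248 112.        ]
[592.82040284 186.96417581 146.        ] 57.85451996695523 87.19973147325264
```

Emit:
apply_moves(
  travel=[
    [-0.17, 0, -2],
    [0, 0, -2],
    [0, 0, -2],
    [0, 0, -1.6],
    [0, 0, -1],
    [0, 0, 0],
    [0, 0, 0],
  ],
  twist=[
    [0, 0, -0.04],
    [0, 0, 0],
    [0, 0, 0],
    [0, 0, 0],
    [0, 0, 0],
    [0, 0, 0],
    [0, 0, 0],
  ],
  grip=1,
)

```text
clock: 1.95
ee_pos: [593.8, 186.8, 119.9]
orientation: [-0.0, 1.0, -0.02, 0.0]
ft_force: [-0.3, -0.5, 0.1]
opening: 94.4
```

Emit:
apply_moves(
  travel=[
    [0, 0, 0],
    [0, 0, 0],
    [0, 0, 0],
    [0, 0, 0],
    [0, 0, 0],
    [0, 0, 0],
    [0, 0, 0],
    [0, 0, 0],
    [0, 0, 0],
    [0, 0, 0],
    [0, 0, 0],
    [0, 0, 0],
  ],
  twist=[
    [0, 0, 0],
    [0, 0, 0],
    [0, 0, 0],
    [0, 0, 0],
    [0, 0, 0],
    [0, 0, 0],
    [0, 0, 0],
    [0, 0, 0],
    [0, 0, 0],
    [0, 0, 0],
    [0, 0, 0],
    [0, 0, 0],
  ],
  grip=-1,
  force=12,
)

```text
clock: 3.15
ee_pos: [593.2, 187.0, 119.4]
orientation: [0.0, 1.0, -0.02, -0.0]
ft_force: [-1.1, -0.3, -0.5]
opening: 15.9
```

Gripped at 15.9 mm, which matches the 16 mm bar. Now turning clockwise by 1.07 rad.

Emit:
apply_moves(
  travel=[
    [0, 0, 0],
    [0, 0, 0],
    [0, 0, 0],
    [0, 0, 0],
    [0, 0, 0],
    [0, 0, 0],
    [0, 0, 0],
    [0, 0, 0],
    [0, 0, 0],
    [0, 0, 0],
    [0, 0, 0],
    [0, 0, 0],
    [0, 0, 0],
    [0, 0, 0],
  ],
  twist=[
    [0, 0, -0.09],
    [0, 0, -0.09],
    [0, 0, -0.09],
    [0, 0, -0.09],
    [0, 0, -0.09],
    [0, 0, -0.09],
    [0, 0, -0.09],
    [0, 0, -0.09],
    [0, 0, -0.09],
    [0, 0, -0.09],
    [0, 0, -0.09],
    [0, 0, -0.08],
    [0, 0, 0],
    [0, 0, 0],
  ],
)

```text
clock: 4.55
ee_pos: [593.2, 186.8, 119.1]
orientation: [0.0, 0.85, -0.526, -0.0]
ft_force: [1.1, -0.0, -1.5]
opening: 16.1
```

```bash
python3 - <<'E'
from workcell import *
from h import *
s=get_state(); print(s['ee_pos'],s['ft_force'],s['ft_torque'],s['opening'],s['joint_positions'])
T=R.from_quat(np.array(s['orientation'])[[1,2,3,0]]).as_matrix(); print(np.degrees(np.arctan2(T[1,0],T[0,0])))
E
```

```text
[593.23122334 186.82712828 119.08381583] [ 1.08042823 -0.01607043 -1.5229547 ] [-0.13230199 -0.05189951  0.01181475] 16.109514940347776 [ 1.66193761e-01  3.82835832e-01  1.50203908e+00 -2.61901607e-04
  1.25698457e+00  1.27460748e+00]
-63.502792713668065
```

The tool yaw is -63.5 deg, and the -1.5 N is roughly the handle's weight. Releasing.

Emit:
apply_moves(
  travel=[
    [0, 0, 0],
    [0, 0, 0],
    [0, 0, 0],
    [0, 0, 0],
    [0, 0, 0],
    [0, 0, 0],
    [0, 0, 0],
    [0, 0, 0],
    [0, 0, 0],
    [0, 0, 0],
  ],
  twist=[
    [0, 0, 0],
    [0, 0, 0],
    [0, 0, 0],
    [0, 0, 0],
    [0, 0, 0],
    [0, 0, 0],
    [0, 0, 0],
    [0, 0, 0],
    [0, 0, 0],
    [0, 0, 0],
  ],
  grip=1,
)

```text
clock: 5.55
ee_pos: [593.3, 187.0, 119.4]
orientation: [-0.0, 0.85, -0.527, -0.0]
ft_force: [-0.0, 0.5, 0.2]
opening: 92.1
```

Emit:
apply_moves(
  travel=[
    [0, 0, 1],
    [0, 0, 2],
    [0, 0, 3],
    [0, 0, 3],
    [0, 0, 2],
    [0, 0, 0],
    [0, 0, 0],
  ],
  twist=[
    [0, 0, 0],
    [0, 0, 0],
    [0, 0, 0],
    [0, 0, 0],
    [0, 0, 0],
    [0, 0, 0],
    [0, 0, 0],
  ],
)

```text
clock: 6.25
ee_pos: [593.4, 187.0, 229.8]
orientation: [-0.0, 0.85, -0.527, 0.0]
ft_force: [-0.0, 0.9, -0.2]
opening: 93.6
```

```bash
python3 - <<'E'
from workcell import *
import pickle
from h import *
s=get_state(); v=snapshot('wrist'); w=snapshot('scene'); pickle.dump((s,v,w),open('d2.pkl','wb'))
print(s['clock'],s['ee_pos'],s['ft_force'],s['opening'])
a=cv2.resize(v['img'][80:330,120:390],(540,500),interpolation=2); c=cv2.resize(w['img'][195:345,265:385],(400,500),interpolation=2)
o=np.hstack([a,c])[:,:,::-1]; cv2.imwrite('pics/f.png',cv2.resize(o,(800,426)))
E
```

```text
6.25 [593.39431175 187.00655917 229.82280904] [-0.02266687  0.93861238 -0.24028553] 93.61528907351399
```

View pics/f.png

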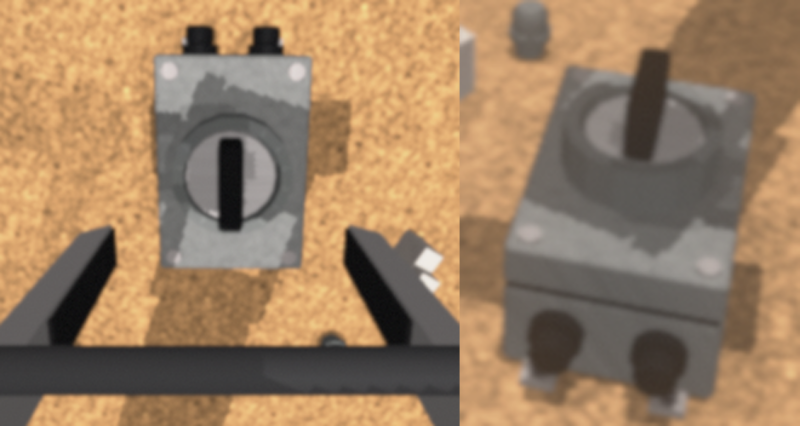

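The bar lies along the long side, and the collar's inner wall now seems to show. To check the height, I'll project the bar and flange outlines onto the picture for home (green) and proud (red).

```bash
python3 - <<'E'
import pickle
from h import *
s,v,w=pickle.load(open('d2.pkl','rb')); E=np.linalg.inv(w['extrinsics']); K=w['mtx']
c=cv2.resize(w['img'][195:275,290:370,::-1],(600,600),interpolation=2)
th=np.radians(26.3); M=np.array([[np.cos(th),-np.sin(th)],[np.sin(th),np.cos(th)]])
def pr(xy,z):
    P=(M@np.array(xy).T).T+[594,186.6]; P=np.c_[P,np.full(len(P),z)]
    q=cv2.projectPoints(P,cv2.Rodrigues(E[:3,:3])[0],E[:3,3],K,None)[0].reshape(-1,2)
    return np.int32(((q-[290,195]+.5)*7.5))
bar=[(-28,-8),(28,-8),(28,8),(-28,8)]; t=np.linspace(0,2*np.pi,60)
for z0,col in ((82,(0,255,0)),(92,(0,0,255))):
    cv2.polylines(c,[pr(bar,z0+54)],True,col,1); cv2.polylines(c,[pr(np.c_[31*np.cos(t),31*np.sin(t)],z0+20)],True,col,1)
cv2.polylines(c,[pr(np.c_[40.5*np.cos(t),40.5*np.sin(t)],107)],True,(255,0,0),1)
cv2.imwrite('pics/o.png',c)
E
```

```text
(no output)
```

View pics/o.png

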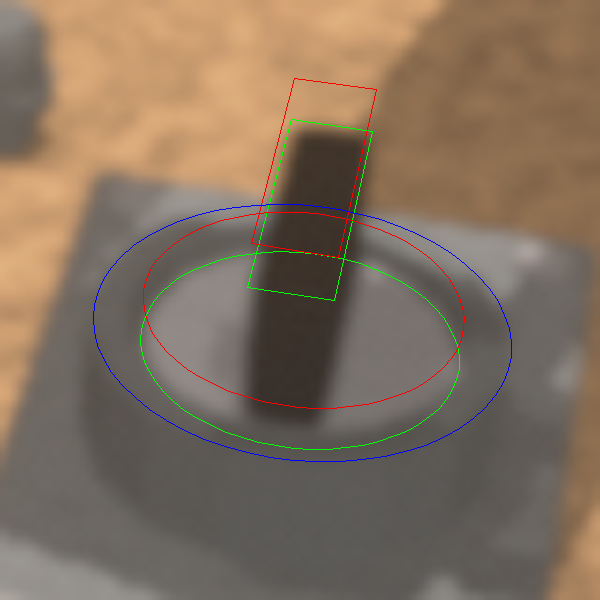

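The bar's top edge at about row 125 and the flange both match the green home outline and not the red one. The handle is seated, and the arm is clear.

```bash
python3 -c "
from workcell import *
print(sign_off())"
```

```text
the job is handed in; nothing more can be done
None
```

The crooked handle on the oblong box is now fully home, and I handed the job in about 6.3 s into the 32 s limit. I gripped its bar, turned it about 61° clockwise without lifting, let go so it dropped into its slots, and backed the gripper off.

- **Seating:** in the last scene picture, the bar top and flange match the outline projected for the home height, not the one 10 mm higher.
- **Alignment:** the wrist picture shows the bar along the box's long side. The tool's final yaw was within about 0.2° of the angle I measured for home.
- **Contact:** the gripper was open with its tips about 94 mm above the bar, and the wrist force read about 1 N or less.
- **Square box:** I never went near its handle, so I did not look at it again.
- **Disagreement:** the two cameras put the centre of the oblong box about 3 mm apart, close to the 2 mm calibration accuracy, and it caused no trouble.

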